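# Snap the circuit board onto its barbed standoffs

## Robot

A 6-joint arm with a two-finger parallel gripper is mounted at the origin on the work surface. World frame = base frame: x ahead of the robot, y to its left, z up, the work surface at z = 0. Lengths are in mm, angles in rad, forces in N, time in s.
With the tool pointing down it reaches from about 275 to 1000 mm from the base axis. Payload 8.4 kg.
Tool frame: the origin (TCP) lies between the finger pads; the fingertips stand r.finger_overhang ahead of it and the grasp point (between the pads) is the TCP (r.finger_overhang is the distance from the TCP to the fingertips, in mm); z points along the fingers, y is the line along which they close (so a half turn about z gives the same grasp; the last joint's range is limited). The gripper opens to 85 mm and grips with 20 to 120 N. Pads are 22 mm wide; open, the fingers measure 114 mm over their backs; the gripper's body (76 mm by 85 mm) begins 54 mm behind the grasp point. The pads swing forward as they close: fully open they stand 13 mm farther back than shut.
Start: joints at [-1.226, 0.353, 1.633, -0, 1.155, -0.002], TCP at [212.43, -587.794, 250.281] pointing down, gripper open.
Joint ranges: [-2.63, 2.63], [-0.92, 2.1], [0.06, 2.66], [-1.3, 4.44], [0, 2.69], [-3.02, 3.02]. Speed limits (rad/s): [2.22, 2.22, 2.79, 3.14, 3.14, 3.14].

## Interface

Orientations are given as [roll, pitch, yaw] about the fixed x, y, z axes, in that order (R = Rz(yaw) Ry(pitch) Rx(roll)).
In Python, from rig import r, cams, sign_off gives the robot as it stands.
- The arm moves only by the shell command python3 -m crank 'ROWS' [FORCE]. ROWS is JSON, a list of rows, each a list of 7 numbers: the shift along the tool's x, y, z in m, then the turn, a rotation vector about the tool's x, y, z in rad, then the closure, from 0 (fully open) to 1 (shut). In form: [[dx, dy, dz, ax, ay, az, gripper], ...]. A call has 1 to 5 rows; each row is the pose to reach, as a shift and turn from the pose commanded when the call began, along the tool's axes at that moment; what a row does not reach only later rows make up. A row lasts 1/10 s, in which the tool goes at most 50 mm and 8.59 degrees, less where a joint would pass 70% of its speed; a pose out of reach is approached as far as the arm can. A call with a gripper value outside its range is refused whole. The fingers move at their own pace and stop on an object; FORCE is the grip in N (left out, the last holds). Time passes only in rows, so rows that repeat a pose let the fingers close. It gives the time, the measured TCP pose, the force, the opening and the grip force at its end, in the units of the state.
- r.sense(): the state, without advancing time (a new reading comes with each control period).
- cams.grab_frame(name): name is "scene" or "top" or "wrist"; returns a dict with "image" (480x640x3 uint8, red, green, blue), "fx", "fy", "cx", "cy" (pixels), "position" and "orientation" of the camera in the world. Camera axes: x right, y down, z forward; pixel columns grow to the right and rows downward; lengths in mm; the calibration is good to about 2 mm. The wrist camera is an equidistant fisheye: a pixel r from the principal point sees the ray r / f radians off the axis. A picture is of the moment at which its call begins. There is no depth.
- sign_off(): hands the job in; it is judged then, once.
The state is a dict: "clock": time; "qpos": joint angles; "qvel": joint speeds; "joint_efforts": joint torques, N m; "eef_pos": TCP position; "tcp_rot": TCP orientation; "contact_force": force on the tool from outside, world axes, zero at the start; "wrist_torque": the same for the moment, N m; "opening": opening from 0.0 (shut) to 1.0 (fully open); "grasp_force": force on a finger pad.
Only numpy, scipy, OpenCV 4.12 (cv2) and the standard library are available. Lean on these libraries where they do the work, as an engineer would, in place of code of your own. Each camera call takes 0.05 s, during which the arm holds its last target. There are 200 camera calls.

## Task

Fit the loose circuit board into the opened desk console: pick it up by its relay block, set it over the three barbed posts with its connector at the cut-out end, then press it down beside one post after another until every post has clicked through and the board lies flat, held down at all three. Press gently, feeling for each click, because leaning on the board with 25 N or more cracks it; leave everything else on the desk where it is and let go at the end.

Things in the scene. Friction and masses are not known exactly. Their poses are not given: they have to be found in the camera images.
- console: Opened base of a desk call console: shallow white tray fixed to the desk, 176 (x) x 156 (y) mm, walls 17 mm high, 3 mm thick; the +x wall is cut low in the middle (70 mm) for a connector. Three grey barbed posts stand in it at x, y = (+50, +35) A, (+50, -35) B, (-50, 0) C mm (see the seats and barbs). Origin: centre of the underside, on the desk; z up.
- board: Loose green circuit board, 130 (x) x 110 (y) x 3 mm, about 180 g, lying component side up, 9 mm square holes for the posts. Handle: black relay block, 36 (x) x 30 (y) mm, 32 mm tall, centred at x, y = (+10, 0). White connector, 10 mm tall, mid +x edge. Clear spots to press, 22 x 29 mm: (+32, +35) for A, (+32, -35) B, (-32, 0) C. Origin: centre of underside; z up.
- hole_a (a point): centre of the board's square hole A at its underside, (+50, +35) mm in the board's frame; goes on post A (1 mm play all round the stem). Set down on the posts, the board first rests loosely on the barbs' slopes, underside about 8 mm above the seats; it will not snap under its own weight
- hole_b (a point): centre of hole B at the underside, (+50, -35) mm in the board's frame; goes on post B. Pressed down beside it, a post resists with up to 8 to 12 N over some 4 mm, then gives way as the barbs enter the hole; the last 2 mm go against the washer, and at about 9 to 14 N the barbs snap out over the board; soon after that the hard seat is met. All three at once need three times that, too much for the board
- hole_c (a point): centre of hole C at the underside, (-50, 0) mm in the board's frame; goes on post C
- seat_a (a point): nominal centre of the seat (hard top of a 12 mm pillar) of post A, 18.5 mm above the desk, (+50, +35) mm in the console's frame. The real seats of all three lie up to 2.5 mm higher or lower (see plate). On it a black springy washer, 5 N/mm, 2.5 mm thick; a snapped board rests about 1 mm above the seat. Stem: 7 mm across, 19 mm above the seat, top 4 mm tapering to 4 mm
- seat_b (a point): the same for post B, (+50, -35) mm in the console's frame
- seat_c (a point): the same for post C, (-50, 0) mm in the console's frame
- barb_a_l (a joint): springy barb on the +y side of post A's stem: lip 7.5 mm from the stem's axis and 3.5 to 4.4 mm above the seat, sloping from there up into the stem. Value: how far it is squeezed inwards, m: 0 = sprung out (free, or snapped over the board), about 0.003 while the hole passes over it
- barb_a_r (a joint): the same for the barb on the -y side of post A
- barb_b_l (a joint): the same for the barb on the +y side of post B
- barb_b_r (a joint): the same for the barb on the -y side of post B
- barb_c_l (a joint): the same for the barb on the +y side of post C
- barb_c_r (a joint): the same for the barb on the -y side of post C
- plate (a joint): aluminium plate, 130 x 100 mm, in the console's floor, carrying the three posts on firm rubber feet, 20 N per mm: how far it is pressed down, m; 0.00125 = the board is being leaned on with 25 N. Screws below set the plate, posts, barbs and all, level but up to 2.5 mm above or below nominal height, differently each time and not in any reading: feel for it
- screwdriver: screwdriver lying on the desk beyond the work, 170 mm long; leave alone. Origin at its middle
- dish: small white dish, 64 mm across, 22 mm high, near the robot; leave alone. Origin under its centre
- pen: pen lying on the blue clipboard at the right, 130 mm long; leave alone
- mug: white mug, 80 mm across, 90 mm high, far left; leave alone. Origin under its centre
- sanitiser: clear bottle, 60 mm across, 150 mm high, far right; leave alone. Origin under its centre
- cover: the console's closed white cover, 156 x 176 x 22 mm, lying at the left; leave alone. Origin under its centre
- stapler: stapler, 130 x 34 x 42 mm, beyond the work; leave alone. Origin under its centre
Mind the look-alikes: they are no part of the job. What is shaped like the board but orange is not meant.

How it is judged (in metres and radians):
On the way:
1. the board has been set over the posts, connector at the cut-out end, with all three stems in their holes (horizontal distance between hole_a and seat_a below 0.004 m and z of hole_a in the frame of seat_a below 0.014 m and horizontal distance between hole_b and seat_b below 0.004 m and z of hole_b in the frame of seat_b below 0.014 m and horizontal distance between hole_c and seat_c below 0.004 m and z of hole_c in the frame of seat_c below 0.014 m), for 0.1 s.
At the end, for the whole second after the job is handed in: The board is at rest and let go, each hole within 3 mm sideways of its own post, its underside less than 4.5 mm above the nominal seat at every post (an unclicked post holds it higher), and every barb sprung out again over it (squeezed in by less than 1.3 mm) (horizontal distance between hole_a and seat_a below 0.003 m and z of hole_a in the frame of seat_a below 0.0045 m and value of joint each of barb_a_l, barb_a_r, barb_b_l, barb_b_r, barb_c_l, barb_c_r below 0.0013 m and horizontal distance between hole_b and seat_b below 0.003 m and z of hole_b in the frame of seat_b below 0.0045 m and horizontal distance between hole_c and seat_c below 0.003 m and z of hole_c in the frame of seat_c below 0.0045 m and linear speed of board below 0.01 m/s); the robot touches nothing.
It fails at once if the board is pressed onto the console with more than 25 N (its mounting plate sinks by more than 1.25 mm) (value of joint plate above 0.00125 m).
It fails at once if something else on the desk (screwdriver, dish, pen, mug, bottle, cover or stapler) is moved by more than 30 mm (distance of any of screwdriver, dish, pen, mug, sanitiser, cover, stapler from where it was at the start of the episode above 0.03 m).
It also fails if it takes over 64 s, if anything falls off the work surface, if the arm or the gripper's body presses on something with over 40 N, if the wrist force passes 120 N, or if a joint passes its speed limit or range.

## Working session

There is one attempt and no reset: what is moved stays moved. The work goes in short steps, Python scripts to look and compute and a shell command to move; the robot and the scene stay as the last step left them, time stands still between calls to the robot, and variables do not carry over. Pictures are saved under pics/ and viewed, at most 10 in all, crops included, and the job is handed in when it is done.

```bash
ls; mkdir -p pics
python3 - <<'E'
from rig import r,cams
import cv2
print(r.sense(), r.finger_overhang)
for n in("top","scene"):
    f=cams.grab_frame(n); cv2.imwrite(f"pics/{n}0.png",f["image"][:,:,::-1]); print(n,{k:v for k,v in f.items() if k!="image"})
E
```

```text
pics
{'clock': 0.0, 'qpos': array([-1.22641294e+00,  3.53660015e-01,  1.63413447e+00,  4.09393610e-05,
        1.15516573e+00, -2.40389715e-03]), 'qvel': array([ 0.00011412,  0.00120291,  0.00041223,  0.00041528, -0.00209005,
        0.00117934]), 'joint_efforts': array([ 3.51218223e-03, -6.05239320e+01, -3.42066193e+01,  1.99487604e-04,
        9.49419133e-03,  2.25404612e-06]), 'eef_pos': array([ 212.28458718, -587.37655444,  249.55409452]), 'tcp_rot': array([-3.14022518e+00, -4.07185902e-05,  3.46770705e-01]), 'contact_force': array([ 0.22773217, -0.70060287,  0.27938966]), 'wrist_torque': array([-0.01545776,  0.01090884,  0.0009671 ]), 'grasp_force': 0.0, 'opening': 0.9976128752084993} 19.0
top {'fx': 567.2944290922852, 'fy': 567.2944290922852, 'cx': 316.5420003379496, 'cy': 244.62300999179138, 'position': array([ 303.52845567,   20.90705924, 1590.69433094]), 'orientation': array([-2.99286313e+00, -1.31313082e-03, -1.57055407e+00])}
scene {'fx': 559.1233575423912, 'fy': 559.1233575423912, 'cx': 314.4173345226474, 'cy': 243.84446064195959, 'position': array([1022.1518852 , -835.2571285 ,  795.77705694]), 'orientation': array([-2.22594562, -0.02309986,  0.5303045 ])}
```

View pics/top0.png

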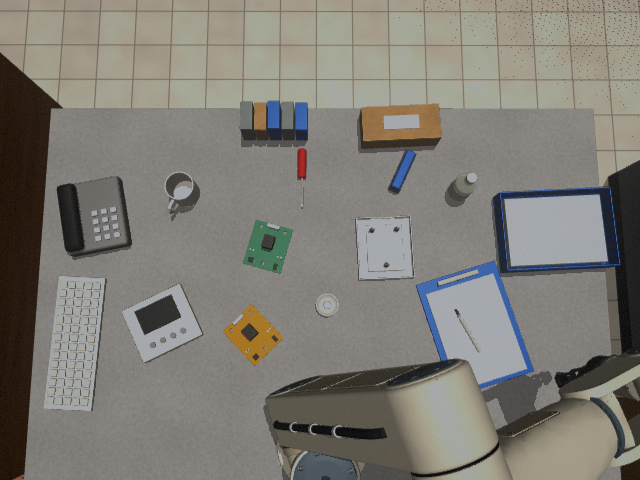

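View pics/scene0.png

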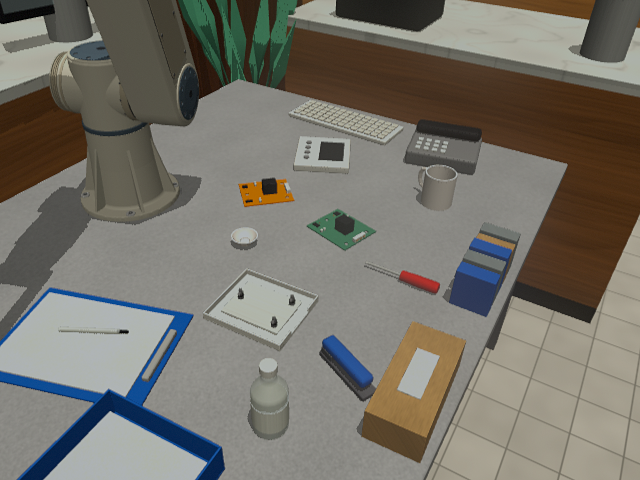

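Top view: the green board with its black relay is at (268,246), connector at about (272,226). The orange look-alike is at (253,335) and is not meant. The green one fits the description. The console is at (385,248), with posts at about (372,229), (399,229) and (386,265).

```bash
cat > h.py <<'E'
import numpy as np, cv2
from scipy.spatial.transform import Rotation as R
def rot(f): return R.from_euler('xyz',f["orientation"]).as_matrix()
def ray(f,u,v,fish=False):
    a=np.array([(u-f["cx"])/f["fx"],(v-f["cy"])/f["fy"]])
    if fish:
        t=np.linalg.norm(a); d=np.r_[a/t*np.sin(t),np.cos(t)] if t>1e-9 else np.array([0,0,1.])
    else: d=np.r_[a,1]
    return rot(f)@d
def onz(f,u,v,z,fish=False):
    d=ray(f,u,v,fish); p=np.array(f["position"]); return p+d*(z-p[2])/d[2]
def proj(f,P,fish=False):
    c=rot(f).T@(np.array(P,float)-f["position"])
    if fish:
        n=np.hypot(c[0],c[1]); t=np.arctan2(n,c[2]); k=t/n; return f["cx"]+f["fx"]*c[0]*k, f["cy"]+f["fy"]*c[1]*k
    return f["cx"]+f["fx"]*c[0]/c[2], f["cy"]+f["fy"]*c[1]/c[2]
def rect(f,mask,z,fish=False):
    "largest blob of mask cast on plane z -> minAreaRect in world mm"
    cs,_=cv2.findContours(mask.astype(np.uint8),cv2.RETR_EXTERNAL,cv2.CHAIN_APPROX_NONE)
    c=max(cs,key=cv2.contourArea)[:,0]
    w=np.array([onz(f,u,v,z,fish)[:2] for u,v in c],np.float32)
    return cv2.minAreaRect(w)
E
python3 - <<'E'
from h import *; from rig import cams
f=cams.grab_frame("top"); im=f["image"].astype(int); r,g,b=im[...,0],im[...,1],im[...,2]
m=(g>r+30)&(g>b+15); m=cv2.morphologyEx(m.astype(np.uint8),cv2.MORPH_CLOSE,np.ones((9,9)))
print("board",rect(f,m,3))
k=np.zeros(m.shape,bool); k[232:253,258:282]=1
print("relay",rect(f,k&(im.sum(2)<150),35))
k[:]=0;k[205:290,345:425]=1
print("console",rect(f,k&(im.min(2)>165),17))
d=k&(im.sum(2)<200); n,l,s,c=cv2.connectedComponentsWithStats(d.astype(np.uint8))
for i in range(1,n):
    if s[i,4]>3: print(s[i],c[i],onz(f,*c[i],30))
o=f["image"][200:300,220:430]; cv2.imwrite("pics/crop.png",cv2.resize(o,None,fx=3.8,fy=3.8,interpolation=cv2.INTER_CUBIC)[:,:,::-1])
E
```

```text
board ((537.95654296875, 157.85610961914062), (109.84410095214844, 129.29409790039062), 74.11648559570312)
relay ((536.1509399414062, 147.60203552246094), (21.896732330322266, 43.222633361816406), 37.489925384521484)
console ((529.26611328125, -168.84967041015625), (164.84849548339844, 147.3466796875), 2.1620728969573975)
[370 229   4   4   9] [371.22222222 230.44444444] [ 577.48208468 -133.77870592   30.        ]
[394 229   5   2   8] [396.    229.375] [ 580.54713782 -203.04949728   30.        ]
[384 265   4   2   7] [385.71428571 265.42857143] [ 479.24812578 -172.50479964   30.        ]
```

View pics/crop.png

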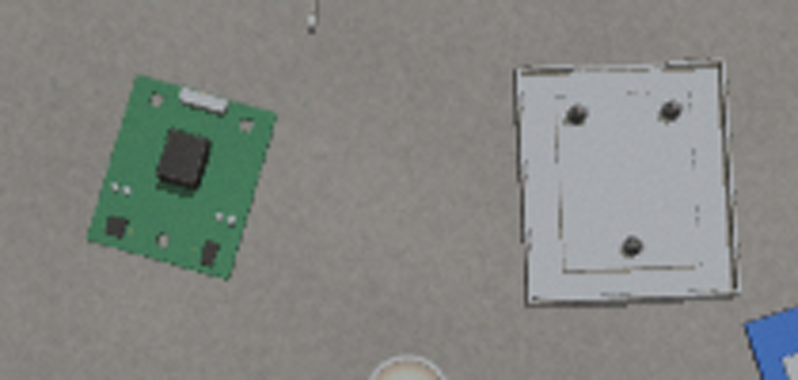

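The crop confirms it: green board with connector (203,98) on its far edge and relay at (183,158); console cut-out at the far edge, where the low wall is. Board yaw is about -0.277. Moving above the board.

```bash
python3 -m crank '[[0.028,-0.029,0.003,0,0,0,0],[0.057,-0.058,0.007,0,0,0,0],[0.085,-0.088,0.010,0,0,0,0],[0.114,-0.117,0.014,0,0,0,0],[0.142,-0.146,0.017,0,0,0,0]]' >/dev/null
python3 -m crank '[[0.028,-0.029,0.003,0,0,0,0],[0.057,-0.058,0.007,0,0,0,0],[0.085,-0.088,0.010,0,0,0,0],[0.114,-0.117,0.014,0,0,0,0],[0.142,-0.146,0.017,0,0,0,0]]' >/dev/null
python3 -m crank '[[0.028,-0.029,0.003,0,0,0,0],[0.057,-0.058,0.007,0,0,0,0],[0.085,-0.088,0.010,0,0,0,0],[0.114,-0.117,0.014,0,0,0,0],[0.142,-0.146,0.017,0,0,0,0]]' >/dev/null
python3 -m crank '[[0.028,-0.029,0.003,0,0,0,0],[0.057,-0.058,0.007,0,0,0,0],[0.085,-0.088,0.010,0,0,0,0],[0.114,-0.117,0.014,0,0,0,0],[0.142,-0.146,0.017,0,0,0,0]]' >/dev/null
python3 -m crank '[[0,0,0,0,0,0.125,0],[0,0,0,0,0,0.25,0],[0,0,0,0,0,0.375,0],[0,0,0,0,0,0.5,0],[0,0,0,0,0,0.624,0]]'
cat >> h.py <<'E'
def togo(s,xyz,yaw):
    "shift (m) and turn from measured pose to target, tool axes"
    T=R.from_euler('xyz',s["tcp_rot"]); G=R.from_euler('xyz',[np.pi,0,yaw])
    print("togo",np.round(T.inv().apply(np.array(xyz)-s["eef_pos"])/1000,4),np.round((T.inv()*G).as_rotvec(),4))
E
python3 - <<'E'
from h import *; from rig import cams,r
s=r.sense(); print(s["clock"],s["eef_pos"],s["tcp_rot"],s["qpos"],s["contact_force"]); togo(s,(547.6,155.2,150),-.277)
f=cams.grab_frame("wrist"); print({k:v for k,v in f.items() if k!="image"})
cv2.imwrite("pics/w1.png",f["image"][:,:,::-1])
E
```

```text
clock: 2.65
eef_pos: [547.9, 154.5, 182.0]
tcp_rot: [3.141, 0.0, -0.282]
contact_force: [-0.2, -0.4, -0.3]
opening: 1.004
grasp_force: 0.0
2.65 [547.91416628 154.51743619 182.01451008] [ 3.14127729e+00  4.62916294e-04 -2.82176394e-01] [ 2.72250875e-01  3.42912926e-01  1.81706675e+00 -2.93620078e-05
  9.82172576e-01  2.12523983e+00] [-0.18833629 -0.3675365  -0.31404564]
togo [-0.0005 -0.0006  0.032 ] [ 0.0003  0.0005 -0.0052]
{'fx': 371.64829954431775, 'fy': 371.64829954431775, 'cx': 323.06361766564106, 'cy': 243.16832005517105, 'position': array([626.88107715, 131.4150462 , 304.78511496]), 'orientation': array([ 2.81344045e+00, -1.88120386e-03, -1.85309774e+00])}
```

View pics/w1.png

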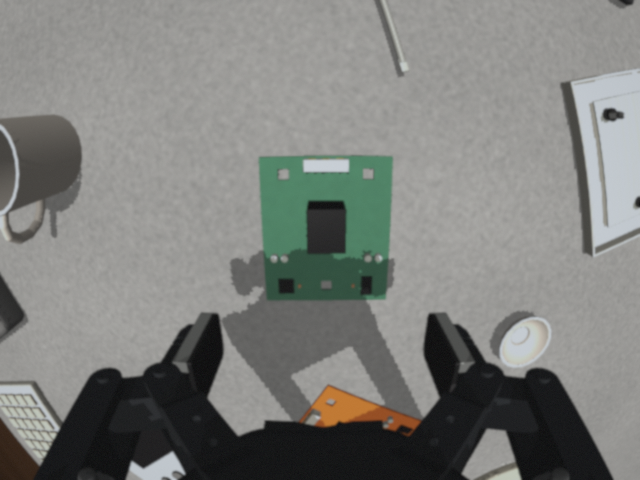

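Wrist view: the board is centred, with holes A (284,174), B (368,174) and C (326,285), relay (326,228), connector at the top. The mug, at the far left, is well clear of the fingers. Refining from the holes.

Run:
```python
from h import *; from rig import cams,r
f=cams.grab_frame("wrist"); im=f["image"].astype(int); 
g=(im[...,1]>im[...,0]*1.25)&(im[...,1]>im[...,2]*1.1)
W=[]
for (u,v) in ((284,174),(368,174),(326,285)):
    k=np.zeros(g.shape,bool); k[v-9:v+10,u-9:u+10]=1
    n,l,s,c=cv2.connectedComponentsWithStats((k&~g).astype(np.uint8)); i=1+np.argmax(s[1:,4]); p=onz(f,*c[i],2,True); print(s[i],c[i],p); W.append(p[:2])
A,B,C=W; d=(A+B)/2-C; yaw=np.arctan2(d[1],d[0]); cen=((A+B)/2+C)/2
print(np.linalg.norm(A-B),np.linalg.norm(d),"yaw",yaw,"yawAB",np.arctan2(*(A-B)[::-1])-np.pi/2,"cen",cen)
m=cv2.morphologyEx(g.astype(np.uint8),cv2.MORPH_CLOSE,np.ones((15,15))); print(rect(f,m,3,True))
rel=cen+10*np.array([np.cos(yaw),np.sin(yaw)]); print(rel)
togo(r.sense(),(*rel,24),yaw)
```

```text
[278 169  11  11 118] [282.95762712 174.04237288] [594.66157535 174.13797418   2.        ]
[362 168  12  11 127] [367.54330709 173.03149606] [575.66001502 107.29038134   2.        ]
[321 280  12  10 104] [326.39423077 284.58653846] [489.23387108 168.06017055   2.        ]
69.49575500244319 99.7485743826667 yaw -0.2777049051885297 yawAB -0.2769471903062586 cen [537.19733313 154.38717416]
((537.3029174804688, 154.470703125), (109.00450134277344, 128.94140625), 74.15680694580078)
[546.81420482 151.64568206]
togo [-0.0002  0.003   0.1581] [ 0.0002  0.0004 -0.0012]
```

```bash
python3 -m crank '[[0,0.002,0.040,0,0,0,0],[0,0.002,0.080,0,0,0,0],[0,0.002,0.115,0,0,0,0],[0,0.002,0.140,0,0,0,0],[0,0.002,0.157,0,0,0,0]]'
python3 -m crank '[[0,0,0,0,0,0,1],[0,0,0,0,0,0,1],[0,0,0,0,0,0,1],[0,0,0,0,0,0,1],[0,0,0,0,0,0,1]]' 50
python3 -m crank '[[0,0,0,0,0,0,1],[0,0,0,0,0,0,1],[0,0,0,0,0,0,1],[0,0,0,0,0,0,1],[0,0,0,0,0,0,1]]' 50
```

```text
clock: 3.25
eef_pos: [546.5, 152.2, 23.1]
tcp_rot: [3.14, 0.002, -0.273]
contact_force: [0.4, -0.0, 0.1]
opening: 1.0
grasp_force: 0.0
clock: 3.75
eef_pos: [548.5, 152.8, 26.7]
tcp_rot: [-3.14, -0.002, -0.277]
contact_force: [-0.6, 0.3, 7.4]
opening: 0.347
grasp_force: 51.1
clock: 4.25
eef_pos: [548.5, 152.8, 26.7]
tcp_rot: [-3.14, -0.002, -0.277]
contact_force: [-0.5, -0.4, 7.1]
opening: 0.34
grasp_force: 51.2
```

Gripped. Lifting, turning to the console yaw partly, and checking.

```bash
python3 -m crank '[[0,0,-0.015,0,0,0,1],[0,0,-0.045,0,0,0,1],[0,0,-0.085,0,0,0,1],[0,0,-0.115,0,0,0,1],[0,0,-0.120,0,0,0,1]]'
python3 -m crank '[[0,0.04,0,0,0,-0.08,1],[0,0.08,0,0,0,-0.16,1],[0,0.12,0,0,0,-0.24,1],[0,0.16,0,0,0,-0.31,1],[0,0.2,0,0,0,-0.31,1]]'
python3 - <<'E'
from h import *; from rig import cams,r
s=r.sense(); print(s["eef_pos"],s["tcp_rot"],s["contact_force"],s["qpos"])
f=cams.grab_frame("wrist"); print(f["position"],f["orientation"])
cv2.imwrite("pics/w2.png",f["image"][:,:,::-1])
E
```

```text
clock: 4.75
eef_pos: [549.7, 153.1, 150.1]
tcp_rot: [-3.138, -0.006, -0.277]
contact_force: [0.7, -0.4, -1.8]
opening: 0.344
grasp_force: 50.2
clock: 5.25
eef_pos: [491.6, -41.1, 145.0]
tcp_rot: [-3.142, 0.001, 0.036]
contact_force: [0.9, -0.8, -1.9]
opening: 0.341
grasp_force: 50.2
[491.57396921 -41.0668411  145.02479469] [-3.14152377e+00  7.46030482e-04  3.57494137e-02] [ 0.8998143  -0.82636098 -1.91428487] [-8.63740506e-02  2.86884485e-01  2.00464067e+00 -2.99428615e-05
  8.50816361e-01  1.44869264e+00]
[573.76437546 -38.16504279 267.77796274] [ 2.81266368e+00 -1.37266622e-03 -1.53513964e+00]
```

View pics/w2.png

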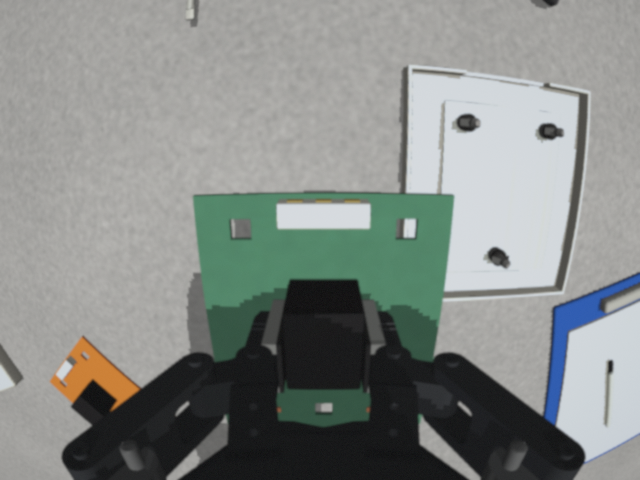

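Wrist view: board held level, holes A (241,229), B (407,229), C (324,408). Console posts A (467,123), B (549,132), C (498,257). Moving the camera over the posts for a closer look.

```bash
python3 -m crank '[[-0.014,0.032,-0.009,0,0,0,1],[-0.028,0.064,-0.018,0,0,0,1],[-0.042,0.096,-0.026,0,0,0,1],[-0.056,0.127,-0.035,0,0,0,1],[-0.056,0.127,-0.035,0,0,-0.006,1]]'
python3 -m crank '[[0,0,0,0,0,0,1],[0,0,0,0,0,0,1]]'
python3 - <<'E'
from h import *; from rig import cams,r
s=r.sense(); print(s["eef_pos"],s["tcp_rot"],s["contact_force"])
f=cams.grab_frame("wrist"); print(f["position"],f["orientation"])
np.save("w3.npy",f,allow_pickle=True)
cv2.imwrite("pics/w3f.png",f["image"][:,:,::-1])
for n,P in dict(A=(577.5,-133.8),B=(580.5,-203),C=(479.2,-172.5)).items(): print(n,[np.round(proj(f,(*P,z),True),1) for z in (18.5,37.5)])
ims=[]
for P in ((577.5,-133.8),(580.5,-203),(479.2,-172.5)):
    u,v=map(int,proj(f,(*P,28),True)); ims.append(cv2.resize(f["image"][v-24:v+24,u-24:u+24],(260,260),interpolation=cv2.INTER_NEAREST) if 24<v<450 else np.zeros((260,260,3),np.uint8)); print(u,v)
# grid: holes
top=np.hstack(ims); full=cv2.resize(f["image"][:,:],(450,338)); full=cv2.copyMakeBorder(full,0,0,0,780-450,cv2.BORDER_CONSTANT)
cv2.imwrite("pics/w3.png",np.vstack([top,full])[:,:,::-1])
E
```

```text
clock: 5.8
eef_pos: [439.8, -171.3, 181.0]
tcp_rot: [3.14, -0.0, 0.036]
contact_force: [-0.1, -0.1, -2.7]
opening: 0.337
grasp_force: 50.9
clock: 6.0
eef_pos: [440.8, -167.9, 179.9]
tcp_rot: [-3.141, 0.001, 0.039]
contact_force: [-0.4, -0.2, -2.4]
opening: 0.342
grasp_force: 50.9
[ 440.80946488 -167.88916275  179.89079561] [-3.14097972e+00  6.35261507e-04  3.87488981e-02] [-0.42245209 -0.17810395 -2.39322556]
[ 522.99749056 -164.7969989   302.63878464] [ 2.81274600e+00 -8.25916670e-04 -1.53211939e+00]
A [array([284.1,  49.7]), array([281.4,  44.8])]
B [array([376.7,  49.9]), array([380.5,  45.1])]
C [array([330.6, 178.1]), array([331.1, 182.2])]
282 47
378 47
330 180
```

View pics/w3.png

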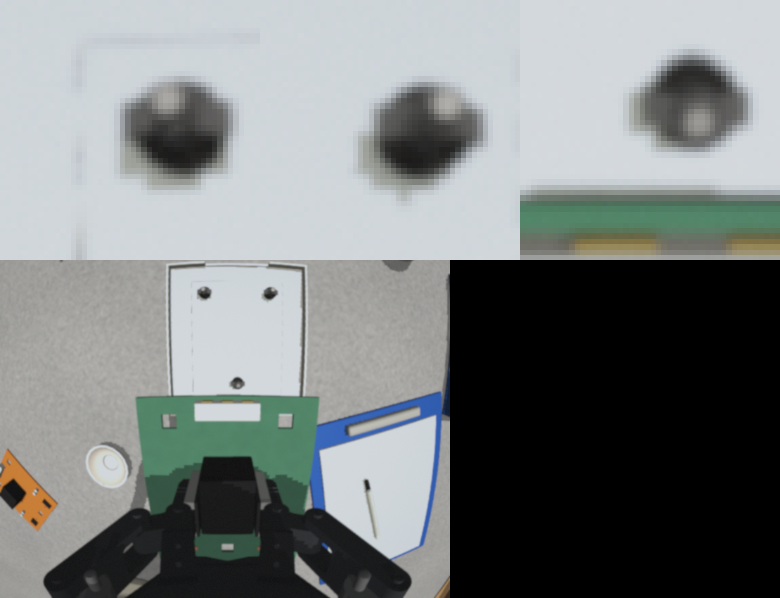

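Bright stem tops found: A (289,40.9), B (388.2,42), C (339.2,178.2) in the full image. Board holes are about (242,229), (405,228) and (323,408). Working out the offset between them in this one camera.

Run:
```python
from h import *; from rig import r
f=np.load("w3.npy",allow_pickle=True).item(); im=f["image"].astype(int); s=r.sense()
def fit(A,B,C):
    d=(A+B)/2-C; print("AB",np.linalg.norm(A-B),"MC",np.linalg.norm(d)); 
    P=np.array([A,B,C]);M=np.array([[50,35],[50,-35],[-50,0.]]); z=np.mean((P[:,0]+1j*P[:,1]-P.mean(0)@[1,1j])*np.conj((M-M.mean(0))@[1,1j]))
    y=np.angle(z); c=P.mean(0)-np.array([[np.cos(y),-np.sin(y)],[np.sin(y),np.cos(y)]])@M.mean(0); return c,y
posts=[onz(f,*p,37.5,True)[:2] for p in ((289,40.9),(388.2,42),(339.2,178.2))]; print(posts); cp,yp=fit(*posts); print("console",cp,yp)
g=(im[...,1]>im[...,0]*1.25)&(im[...,1]>im[...,2]*1.1)
H=[]
for u,v in ((242,229),(405,228),(323,408)):
    k=np.zeros(g.shape,bool); k[v-18:v+19,u-18:u+19]=1
    n,l,st,c=cv2.connectedComponentsWithStats((k&~g).astype(np.uint8)); i=1+np.argmin(np.linalg.norm(c[1:]-[u,v],axis=1)); print(st[i],c[i]); H.append(onz(f,*c[i],156.2,True)[:2])
print(H); ch,yh=fit(*H); print("board",ch,yh,"tcp-relay",s["eef_pos"][:2]-ch-10*np.array([np.cos(yh),np.sin(yh)]))
dy=yp-yh; q=np.array([[np.cos(dy),-np.sin(dy)],[np.sin(dy),np.cos(dy)]])
t=cp+q@(s["eef_pos"][:2]-ch); print("tcp target",t,s["tcp_rot"][2]+dy); togo(s,(*t,100),s["tcp_rot"][2]+dy)
```

```text
[array([ 580.4516569 , -139.04677418]), array([ 583.39462067, -208.41977315]), array([ 482.34650237, -178.19586403])]
AB 69.4353945883848 MC 99.6765831682286
console [ 532.08049792 -175.95633139] 0.04414599428156657
[230 219  21  20 392] [240.15561224 228.14030612]
[395 218  22  21 430] [405.64651163 227.95581395]
[314 402  19  11 200] [323.13  407.025]
[array([ 478.36718425, -131.9908823 ]), array([ 481.10261139, -201.06103005]), array([ 381.18683909, -170.44085664])]
AB 69.12429292635154 MC 98.62578935656914
board [ 430.23199216 -168.49195134] 0.03967210637961422 tcp-relay [0.70211569 0.40862136]
tcp target [ 542.7710357  -175.10325638] 0.043907971708143416
togo [0.1015 0.0115 0.0798] [-0.0006  0.0007 -0.0045]
```

```bash
python3 -m crank '[[0.025,0.003,0.02,0,0,0,1],[0.05,0.006,0.04,0,0,0,1],[0.075,0.009,0.06,0,0,0,1],[0.1,0.0115,0.08,0,0,-0.0045,1],[0.1015,0.0115,0.09,0,0,-0.0045,1]]' >/dev/null
python3 -m crank '[[0,0,0,0,0,0,1],[0,0,0,0,0,0,1]]'
cat > look.py <<'E'
from h import *; from rig import cams,r; import sys
f=cams.grab_frame("wrist"); s=r.sense(); np.save(sys.argv[1]+".npy",f,allow_pickle=True); print(s["clock"],s["eef_pos"],s["tcp_rot"],s["contact_force"])
o=[cv2.resize(f["image"][v-25:v+25,u-25:u+25],(400,400),interpolation=cv2.INTER_CUBIC) for u,v in ((241,228),(406,228))]
cv2.imwrite(f"pics/{sys.argv[1]}.png",np.hstack(o)[:,:,::-1])
E
python3 look.py w4
```

```text
clock: 6.75
eef_pos: [542.0, -175.3, 90.0]
tcp_rot: [-3.141, 0.002, 0.044]
contact_force: [-0.3, 0.2, -1.8]
opening: 0.341
grasp_force: 50.7
6.8 [ 542.26793443 -175.61140688   90.64766703] [-3.14142178e+00  5.21910249e-04  4.37664688e-02] [ 0.18928995 -0.33894594 -2.19938848]
```

View pics/w4.png

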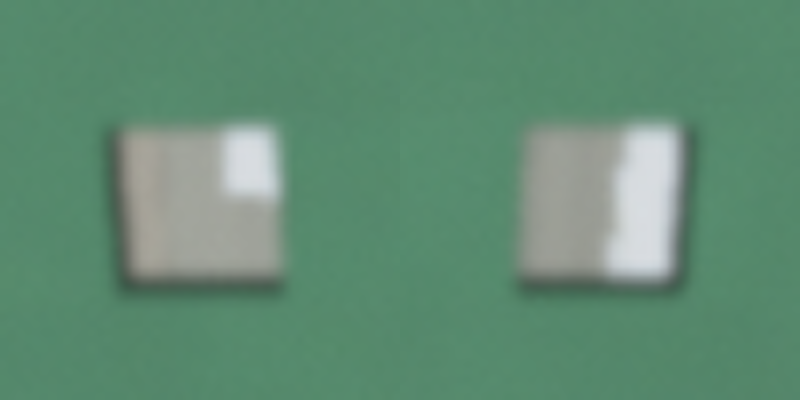

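No stems in line with the holes at this height, which is expected from parallax. Going lower, to just above the stem tips.

```bash
python3 -m crank '[[0,0,0.005,0,0,0,1],[0,0,0.012,0,0,0,1],[0,0,0.018,0,0,0,1],[0,0,0.02,0,0,0,1],[0,0,0.02,0,0,0,1]]'
python3 look.py w5
python3 - <<'E'
from h import *
f=np.load("w5.npy",allow_pickle=True).item()
im=f["image"].astype(int); g=(im[...,1]>im[...,0]*1.25)&(im[...,1]>im[...,2]*1.1)
for u,v in ((241,228),(406,228)):
    sub=im[v-13:v+14:2,u-13:u+14:2].sum(2)//3; print(sub)
E
```

```text
clock: 7.3
eef_pos: [542.5, -176.1, 69.8]
tcp_rot: [-3.141, 0.001, 0.043]
contact_force: [0.0, -1.5, -1.5]
opening: 0.343
grasp_force: 50.7
7.35 [ 542.74330668 -176.13599088   70.07426841] [-3.14142171e+00  4.32764818e-04  4.31998805e-02] [ 1.57306182  0.08064028 -2.67762296]
[[108 110 111 111 112 110 110 109 109 109 108 108 108 108]
 [108 107 112 113 111 112 112 111 110 106 106 107 109 108]
 [101 100 134 137 122 128 130 129 123  95  88  99 109 109]
 [100  95 150 157 141 142 144 143 130  85  73  87 109 110]
 [102  90 150 160 153 149 146 137 113  96 103 101 110 110]
 [102  90 150 159 155 174 190 160 159 186 202 171 113 109]
 [103  86 143 159 157 177 212 215 216 218 218 185 114 110]
 [105  85 137 159 158 160 174 190 191 192 189 162 113 112]
 [106  85 131 159 156 157 160 160 160 162 158 141 112 111]
 [107  87 129 159 158 157 159 158 159 160 158 141 114 111]
 [107  87 123 157 156 156 158 158 156 158 156 143 115 111]
 [108  87  96 120 119 117 120 119 119 120 119 112 110 111]
 [109  95  83  84  84  85  84  85  86  86  86  89 107 111]
 [109 107 106 105 106 106 106 107 108 109 108 109 110 111]]
[[110 109 109 110 109 110 110 110 109 109 109 109 110 108]
 [112 112 112 114 113 111 108 114 113 113 114 110 105 108]
 [111 114 126 133 131 125 122 140 138 137 137 116  90 107]
 [111 113 133 144 143 136 142 155 153 151 154 121  83 108]
 [110 109 122 138 138 144 151 155 153 152 153 121  84 110]
 [111 111 119 132 143 148 153 155 153 152 152 116  87 110]
 [111 118 145 149 149 149 153 155 153 151 149 109  90 111]
 [111 121 147 151 150 149 153 155 153 151 149 106  94 113]
 [112 121 147 150 150 150 153 156 153 151 147  99  96 112]
 [111 124 148 151 150 150 154 155 151 152 146  94  98 110]
 [112 124 146 149 149 148 152 153 151 150 144  92 100 110]
 [111 108 112 113 113 113 115 116 115 115 111  79 101 110]
 [110  97  85  86  85  86  86  86  85  85  84  86 106 109]
 [110 108 107 106 106 107 106 107 106 106 107 107 108 109]]
```

View pics/w5.png

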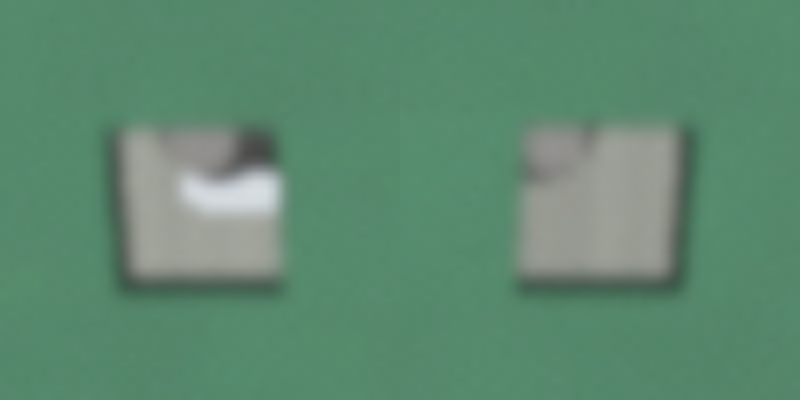

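The stem tips now show through the holes: A tip at about (241.3,220.3) with hole centre (240.8,228.6), B tip at about (400.5,221.5) with hole centre (406.3,228.6). Casting these to get the offset.

Run:
```python
from h import *; from rig import r
f=np.load("w5.npy",allow_pickle=True).item(); s=r.sense(); zt=s["eef_pos"][2]-26.7+3
T=R.from_euler('xyz',s["tcp_rot"])
for zp in (35,37.5,40):
  for t,h in (((241.25,220.25),(240.75,228.6)),((400.5,221.5),(406.3,228.6))):
    d=onz(f,*t,zp,True)-onz(f,*h,zt,True); d[2]=0; print(zp,np.round(T.inv().apply(d),2))
```

```text
35 [ 0.51 -2.17  0.  ]
35 [-0.09 -0.18  0.  ]
37.5 [ 1.19 -1.6  -0.  ]
37.5 [ 0.6  -0.73 -0.  ]
40 [ 1.87 -1.02 -0.  ]
40 [ 1.29 -1.28 -0.  ]
```

```bash
python3 -m crank '[[0.0012,-0.0011,0,0,0,0,1],[0.0012,-0.0011,0.001,0,0,0,1],[0.0012,-0.0011,0.002,0,0,0,1],[0.0012,-0.0011,0.003,0,0,0,1],[0.0012,-0.0011,0.004,0,0,0,1]]' 
python3 -m crank '[[0,0,0.001,0,0,0,1],[0,0,0.002,0,0,0,1],[0,0,0.003,0,0,0,1],[0,0,0.003,0,0,0,1]]'
python3 look.py w6
```

```text
clock: 7.85
eef_pos: [544.0, -174.9, 66.2]
tcp_rot: [3.142, -0.0, 0.043]
contact_force: [-0.7, 0.2, -2.4]
opening: 0.342
grasp_force: 50.7
clock: 8.25
eef_pos: [543.9, -174.9, 63.1]
tcp_rot: [-3.141, 0.0, 0.043]
contact_force: [-0.9, 0.2, -2.0]
opening: 0.345
grasp_force: 50.7
8.3 [ 543.9997587  -174.95250945   63.21167246] [-3.14152737e+00  1.33224024e-04  4.32853080e-02] [-0.68676763  0.26742866 -2.89906662]
```

View pics/w6.png

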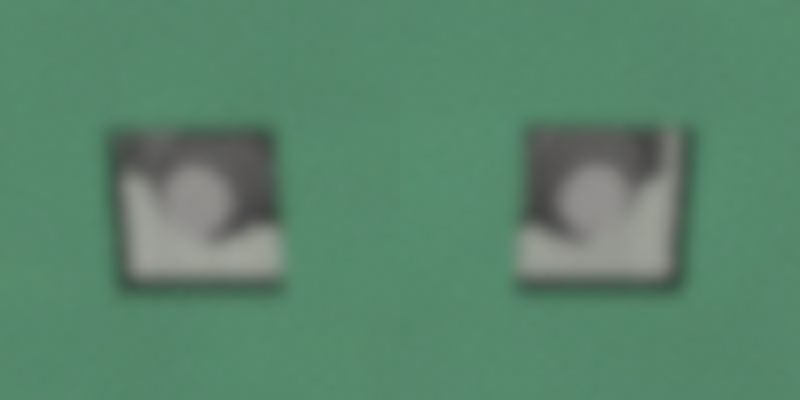

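The stem tips are centred in both holes, to about 0.3 mm. Lowering onto the barbs.

```bash
python3 -m crank '[[0.0002,0,0.001,0,0,0,1],[0.0002,0,0.002,0,0,0,1],[0.0002,0,0.003,0,0,0,1],[0.0002,0,0.004,0,0,0,1],[0.0002,0,0.005,0,0,0,1]]'
python3 -m crank '[[0,0,0.001,0,0,0,1],[0,0,0.002,0,0,0,1],[0,0,0.002,0,0,0,1]]'
python3 -m crank '[[0,0,0.001,0,0,0,1],[0,0,0.001,0,0,0,1]]'
python3 -m crank '[[0,0,0.001,0,0,0,1],[0,0,0.001,0,0,0,1]]'
```

```text
clock: 8.8
eef_pos: [544.2, -174.9, 58.1]
tcp_rot: [-3.142, 0.0, 0.043]
contact_force: [-0.3, 0.2, -2.8]
opening: 0.338
grasp_force: 50.7
clock: 9.1
eef_pos: [544.2, -174.9, 56.1]
tcp_rot: [-3.142, 0.0, 0.043]
contact_force: [-0.0, 0.8, -2.1]
opening: 0.339
grasp_force: 50.7
clock: 9.3
eef_pos: [544.2, -174.9, 55.2]
tcp_rot: [-3.142, 0.0, 0.043]
contact_force: [-0.8, 0.5, -1.6]
opening: 0.344
grasp_force: 50.7
clock: 9.5
eef_pos: [544.3, -174.9, 54.2]
tcp_rot: [-3.142, -0.0, 0.043]
contact_force: [-0.3, 0.4, -1.5]
opening: 0.342
grasp_force: 50.7
```

```bash
python3 -m crank '[[0,0,0.001,0,0,0,1],[0,0,0.001,0,0,0,1]]' | grep -E "eef|contact"
python3 -m crank '[[0,0,0.001,0,0,0,1],[0,0,0.001,0,0,0,1]]'| grep -E "eef|contact"
```

```text
eef_pos: [544.4, -174.8, 53.4]
contact_force: [-0.3, 2.2, 1.0]
eef_pos: [544.5, -174.8, 52.8]
contact_force: [-0.7, 3.3, 6.9]
```

```bash
python3 -m crank '[[0,0,-0.001,0,0,0,1],[0,0,-0.001,0,0,0,1]]' | grep -E "eef|contact"
python3 -m crank '[[0,0,0,0,0,0,0.3],[0,0,0,0,0,0,0.0],[0,0,0,0,0,0,0],[0,0,0,0,0,0,0],[0,0,0,0,0,0,0]]'| grep -E "eef|contact|opening"
python3 -m crank '[[0,0,-0.02,0,0,0,0],[0,0,-0.05,0,0,0,0],[0,0,-0.08,0,0,0,0],[0,0,-0.09,0,0,0,0.5],[0,0,-0.09,0,0,0,1]]'
python3 -m crank '[[0,0,0,0,0,0,1],[0,0,0,0,0,0,1],[0,0,0,0,0,0,1],[0,0,0,0,0,0,1],[0,0,0,0,0,0,1]]'
python3 - <<'E'
from h import *; from rig import cams,r
f=cams.grab_frame("wrist"); s=r.sense(); np.save("w7.npy",f,allow_pickle=True); print(s["clock"],s["eef_pos"],s["tcp_rot"],s["contact_force"])
cv2.imwrite("pics/w7.png",f["image"][:,:,::-1])
E
```

```text
eef_pos: [544.4, -174.8, 53.4]
contact_force: [0.5, 2.8, 1.5]
eef_pos: [544.3, -175.0, 53.3]
contact_force: [0.7, 0.1, -0.3]
opening: 0.998
clock: 11.1
eef_pos: [545.2, -175.3, 144.7]
tcp_rot: [3.14, -0.003, 0.043]
contact_force: [0.8, -0.0, -0.3]
opening: 0.691
grasp_force: 0.0
clock: 11.6
eef_pos: [544.0, -174.9, 142.7]
tcp_rot: [-3.141, 0.001, 0.043]
contact_force: [-0.1, 0.3, -0.5]
opening: -0.002
grasp_force: 0.0
11.65 [ 544.13631854 -174.91071413  142.93584679] [-3.14140778e+00  4.80519927e-04  4.33206190e-02] [-0.26608109 -0.35168305 -0.16389733]
```

View pics/w7.png

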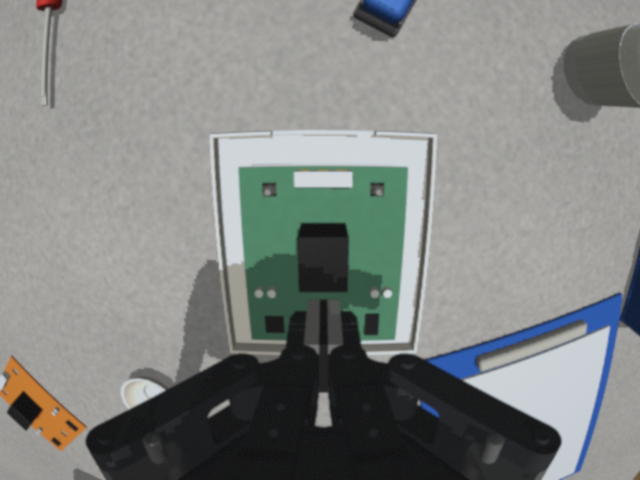

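Wrist view: the board is over all three posts, stems in holes A (269,189) and B (377,189), connector toward the cut-out. Now pressing at A with shut fingers.

```bash
python3 -m crank '[[0.01,-0.017,0,0,0,0,1],[0.0213,-0.035,0.01,0,0,0,1],[0.0213,-0.035,0.045,0,0,0,1],[0.0213,-0.035,0.075,0,0,0,1],[0.0213,-0.035,0.086,0,0,0,1]]'
python3 -m crank '[[0,0,0.001,0,0,0,1],[0,0,0.002,0,0,0,1],[0,0,0.003,0,0,0,1],[0,0,0.004,0,0,0,1],[0,0,0.004,0,0,0,1]]' | grep -E "eef|contact"
python3 -m crank '[[0,0,0.001,0,0,0,1],[0,0,0.001,0,0,0,1]]' | grep -E "eef|contact"
python3 -m crank '[[0,0,0.001,0,0,0,1],[0,0,0.001,0,0,0,1]]' | grep -E "eef|contact"
python3 -m crank '[[0,0,0.001,0,0,0,1],[0,0,0.001,0,0,0,1]]' | grep -E "eef|contact"
```

```text
clock: 12.15
eef_pos: [562.3, -138.4, 54.7]
tcp_rot: [-3.14, 0.004, 0.044]
contact_force: [-1.1, 0.6, 0.4]
opening: -0.003
grasp_force: 0.0
eef_pos: [564.4, -139.2, 54.0]
contact_force: [-0.6, 0.3, -0.4]
eef_pos: [564.1, -139.1, 52.4]
contact_force: [0.6, 0.4, 0.3]
eef_pos: [563.9, -139.0, 51.1]
contact_force: [-0.1, -0.8, 0.2]
eef_pos: [563.9, -139.0, 50.1]
contact_force: [-0.9, -0.2, -0.1]
```

```bash
for i in 1; do :; done
python3 -m crank '[[0,0,0.0005,0,0,0,1],[0,0,0.001,0,0,0,1]]' | grep -E "eef|contact"
python3 -m crank '[[0,0,0.0005,0,0,0,1],[0,0,0.001,0,0,0,1]]' | grep -E "eef|contact"
python3 -m crank '[[0,0,0.0005,0,0,0,1],[0,0,0.0005,0,0,0,1]]' | grep -E "eef|contact"
python3 -m crank '[[0,0,0.0005,0,0,0,1],[0,0,0.0005,0,0,0,1]]' | grep -E "eef|contact"
```

```text
eef_pos: [564.0, -139.1, 49.2]
contact_force: [0.1, -0.8, -0.5]
eef_pos: [564.1, -139.1, 48.4]
contact_force: [-0.2, 0.9, 4.4]
eef_pos: [564.1, -139.1, 48.0]
contact_force: [-1.2, -0.6, 4.6]
eef_pos: [564.2, -139.1, 47.7]
contact_force: [-2.0, 1.2, 6.3]
```

```bash
python3 -m crank '[[0,0,0.0005,0,0,0,1],[0,0,0.0005,0,0,0,1]]' | grep -E "eef|contact"
python3 -m crank '[[0,0,0.0005,0,0,0,1],[0,0,0.0005,0,0,0,1]]' | grep -E "eef|contact"
python3 -m crank '[[0,0,0.0005,0,0,0,1],[0,0,0.0005,0,0,0,1]]' | grep -E "eef|contact"
python3 -m crank '[[0,0,0.0005,0,0,0,1],[0,0,0.0005,0,0,0,1]]' | grep -E "eef|contact"
```

```text
eef_pos: [564.3, -139.1, 47.3]
contact_force: [-1.4, -0.5, 7.1]
eef_pos: [564.4, -139.1, 46.9]
contact_force: [-1.9, 1.0, 9.0]
eef_pos: [564.4, -139.1, 46.5]
contact_force: [-2.8, 1.7, 9.6]
eef_pos: [564.5, -139.2, 46.2]
contact_force: [-1.9, 1.4, 10.1]
```

```bash
python3 -m crank '[[0,0,0.0005,0,0,0,1],[0,0,0.0005,0,0,0,1]]' | grep -E "eef|contact"
python3 -m crank '[[0,0,0.0005,0,0,0,1],[0,0,0.0005,0,0,0,1]]' | grep -E "eef|contact"
python3 -m crank '[[0,0,0.0005,0,0,0,1],[0,0,0.0005,0,0,0,1]]' | grep -E "eef|contact"
```

```text
eef_pos: [564.5, -139.1, 45.7]
contact_force: [-0.8, 1.6, 11.5]
eef_pos: [564.6, -139.2, 45.3]
contact_force: [-2.7, 0.9, 12.2]
eef_pos: [564.7, -139.2, 44.9]
contact_force: [-1.6, 1.1, 13.6]
```

```bash
python3 -m crank '[[0,0,0.0004,0,0,0,1],[0,0,0.0004,0,0,0,1]]' | grep -E "eef|contact"
python3 -m crank '[[0,0,0.0003,0,0,0,1],[0,0,0.0003,0,0,0,1]]' | grep -E "eef|contact"
```

```text
eef_pos: [564.6, -139.2, 44.2]
contact_force: [0.5, 0.1, 0.5]
eef_pos: [564.4, -139.3, 43.3]
contact_force: [1.2, -0.5, 3.9]
```

```bash
python3 -m crank '[[0,0,0.0003,0,0,0,1],[0,0,0.0003,0,0,0,1]]' | grep -E "eef|contact"
python3 -m crank '[[0,0,0.0003,0,0,0,1],[0,0,0.0003,0,0,0,1]]' | grep -E "eef|contact"
```

```text
eef_pos: [564.5, -139.3, 43.1]
contact_force: [-0.4, -0.1, 7.5]
eef_pos: [564.5, -139.3, 42.9]
contact_force: [-0.3, 0.1, 7.8]
```

The first give-way was felt, and the fingers are now working against the washer.

```bash
python3 -m crank '[[0,0,0.0003,0,0,0,1],[0,0,0.0003,0,0,0,1]]' | grep -E "eef|contact"
python3 -m crank '[[0,0,0.0003,0,0,0,1],[0,0,0.0003,0,0,0,1]]' | grep -E "eef|contact"
python3 -m crank '[[0,0,0.0003,0,0,0,1],[0,0,0.0003,0,0,0,1]]' | grep -E "eef|contact"
```

```text
eef_pos: [564.5, -139.3, 42.7]
contact_force: [-0.6, 0.3, 9.2]
eef_pos: [564.5, -139.2, 42.5]
contact_force: [-1.4, -0.0, 10.6]
eef_pos: [564.6, -139.3, 42.3]
contact_force: [-1.4, -0.0, 12.8]
```

```bash
python3 -m crank '[[0,0,0.0002,0,0,0,1],[0,0,0.0002,0,0,0,1]]' | grep -E "eef|contact"
python3 -m crank '[[0,0,0.0002,0,0,0,1],[0,0,0.0002,0,0,0,1]]' | grep -E "eef|contact"
```

```text
eef_pos: [564.6, -139.3, 42.2]
contact_force: [-1.9, -0.3, 13.4]
eef_pos: [564.6, -139.3, 42.1]
contact_force: [-2.5, -0.7, 14.1]
```

```bash
python3 -m crank '[[0,0,0.0002,0,0,0,1],[0,0,0.0002,0,0,0,1]]' | grep -E "eef|contact"
python3 -m crank '[[0,0,0.0002,0,0,0,1],[0,0,0.0002,0,0,0,1]]' | grep -E "eef|contact"
```

```text
eef_pos: [564.6, -139.3, 41.9]
contact_force: [-2.3, -0.2, 13.9]
eef_pos: [564.6, -139.1, 41.6]
contact_force: [-1.0, 1.1, 10.9]
```

```bash
python3 -m crank '[[0,0,0.0002,0,0,0,1],[0,0,0.0002,0,0,0,1]]' | grep -E "eef|contact"
python3 -m crank '[[0,0,0.0002,0,0,0,1],[0,0,0.0002,0,0,0,1]]' | grep -E "eef|contact"
```

```text
eef_pos: [564.6, -139.1, 41.5]
contact_force: [-1.4, 0.9, 12.8]
eef_pos: [564.6, -139.2, 41.4]
contact_force: [-2.3, 1.3, 14.7]
```

```bash
python3 -m crank '[[0,0,0.0002,0,0,0,1],[0,0,0.0002,0,0,0,1]]' | grep -E "eef|contact"
python3 -m crank '[[0,0,0.0002,0,0,0,1],[0,0,0.0002,0,0,0,1]]' | grep -E "eef|contact"
```

```text
eef_pos: [564.6, -139.2, 41.3]
contact_force: [-2.2, 0.6, 15.1]
eef_pos: [564.6, -139.1, 41.1]
contact_force: [-3.3, 1.1, 17.0]
```

A clicked: the force dropped from 14 to 11 N, then rose stiffly. On to B.

```bash
python3 -m crank '[[0,0,-0.02,0,0,0,1],[0,0,-0.05,0,0,0,1],[0,0.035,-0.05,0,0,0,1],[0,0.07,-0.05,0,0,0,1],[0,0.07,-0.03,0,0,0,1]]' | grep -E "eef|contact"
python3 -m crank '[[0,0,0.01,0,0,0,1],[0,0,0.015,0,0,0,1],[0,0,0.018,0,0,0,1],[0,0,0.019,0,0,0,1],[0,0,0.020,0,0,0,1]]' | grep -E "eef|contact"
```

```text
eef_pos: [569.3, -213.0, 72.1]
contact_force: [0.1, 0.4, 1.0]
eef_pos: [567.2, -208.6, 50.3]
contact_force: [-0.5, 0.6, 1.5]
```

```bash
python3 -m crank '[[0,0,0.001,0,0,0,1],[0,0,0.001,0,0,0,1]]' | grep -E "eef|contact"
python3 -m crank '[[0,0,0.001,0,0,0,1],[0,0,0.001,0,0,0,1]]' | grep -E "eef|contact"
python3 -m crank '[[0,0,0.0005,0,0,0,1],[0,0,0.0005,0,0,0,1]]' | grep -E "eef|contact"
python3 -m crank '[[0,0,0.0005,0,0,0,1],[0,0,0.0005,0,0,0,1]]' | grep -E "eef|contact"
python3 -m crank '[[0,0,0.0005,0,0,0,1],[0,0,0.0005,0,0,0,1]]' | grep -E "eef|contact"
```

```text
eef_pos: [567.2, -208.8, 49.3]
contact_force: [-1.0, 1.7, 0.8]
eef_pos: [567.3, -209.0, 48.3]
contact_force: [-1.4, 2.7, 4.0]
eef_pos: [567.3, -209.0, 47.9]
contact_force: [-1.6, 2.1, 7.2]
eef_pos: [567.3, -209.1, 47.4]
contact_force: [-0.9, 2.5, 7.1]
eef_pos: [567.3, -209.1, 47.0]
contact_force: [-0.8, 2.6, 7.4]
```

```bash
python3 -m crank '[[0,0,0.0005,0,0,0,1],[0,0,0.0005,0,0,0,1]]' | grep -E "eef|contact"
python3 -m crank '[[0,0,0.0005,0,0,0,1],[0,0,0.0005,0,0,0,1]]' | grep -E "eef|contact"
python3 -m crank '[[0,0,0.0005,0,0,0,1],[0,0,0.0005,0,0,0,1]]' | grep -E "eef|contact"
```

```text
eef_pos: [567.4, -209.1, 46.6]
contact_force: [-2.0, 1.9, 8.2]
eef_pos: [567.4, -209.2, 46.2]
contact_force: [-1.2, 1.5, 9.8]
eef_pos: [567.4, -209.2, 45.8]
contact_force: [-1.8, 2.4, 10.7]
```

```bash
python3 -m crank '[[0,0,0.0005,0,0,0,1],[0,0,0.0005,0,0,0,1]]' | grep -E "eef|contact"
python3 -m crank '[[0,0,0.0004,0,0,0,1],[0,0,0.0004,0,0,0,1]]' | grep -E "eef|contact"
```

```text
eef_pos: [567.3, -209.2, 44.8]
contact_force: [0.2, -0.2, 0.1]
eef_pos: [567.2, -209.2, 44.0]
contact_force: [-0.2, -0.7, 2.3]
```

B gave way into the hole. Continuing on to its washer.

```bash
python3 -m crank '[[0,0,0.0004,0,0,0,1],[0,0,0.0004,0,0,0,1]]' | grep -E "eef|contact"
python3 -m crank '[[0,0,0.0003,0,0,0,1],[0,0,0.0003,0,0,0,1]]' | grep -E "eef|contact"
python3 -m crank '[[0,0,0.0003,0,0,0,1],[0,0,0.0003,0,0,0,1]]' | grep -E "eef|contact"
```

```text
eef_pos: [567.2, -209.2, 43.8]
contact_force: [-0.3, -1.4, 3.2]
eef_pos: [567.2, -209.1, 43.3]
contact_force: [0.8, -1.1, 2.1]
eef_pos: [567.2, -209.1, 43.1]
contact_force: [-0.1, -1.3, 3.3]
```

```bash
python3 -m crank '[[0,0,0.0003,0,0,0,1],[0,0,0.0003,0,0,0,1]]' | grep -E "eef|contact"
python3 -m crank '[[0,0,0.0003,0,0,0,1],[0,0,0.0003,0,0,0,1]]' | grep -E "eef|contact"
```

```text
eef_pos: [567.2, -209.1, 42.9]
contact_force: [0.4, -1.7, 5.4]
eef_pos: [567.3, -209.1, 42.8]
contact_force: [-0.3, -0.6, 6.4]
```

```bash
python3 -m crank '[[0,0,0.0003,0,0,0,1],[0,0,0.0003,0,0,0,1]]' | grep -E "eef|contact"
python3 -m crank '[[0,0,0.0003,0,0,0,1],[0,0,0.0003,0,0,0,1]]' | grep -E "eef|contact"
python3 -m crank '[[0,0,0.0002,0,0,0,1],[0,0,0.0002,0,0,0,1]]' | grep -E "eef|contact"
```

```text
eef_pos: [567.3, -209.1, 42.6]
contact_force: [-0.6, -0.9, 7.7]
eef_pos: [567.3, -209.1, 42.4]
contact_force: [-0.7, -1.3, 8.7]
eef_pos: [567.3, -209.2, 42.3]
contact_force: [-1.0, -1.7, 10.4]
```

```bash
python3 -m crank '[[0,0,0.0003,0,0,0,1],[0,0,0.0003,0,0,0,1]]' | grep -E "eef|contact"
python3 -m crank '[[0,0,0.0002,0,0,0,1],[0,0,0.0002,0,0,0,1]]' | grep -E "eef|contact"
```

```text
eef_pos: [567.4, -209.2, 42.1]
contact_force: [-1.6, -1.0, 11.0]
eef_pos: [567.3, -209.2, 42.0]
contact_force: [-2.3, -0.6, 10.8]
```

```bash
python3 -m crank '[[0,0,0.0002,0,0,0,1],[0,0,0.0002,0,0,0,1]]' | grep -E "eef|contact"
python3 -m crank '[[0,0,0.0002,0,0,0,1],[0,0,0.0002,0,0,0,1]]' | grep -E "eef|contact"
```

```text
eef_pos: [567.4, -209.2, 41.9]
contact_force: [-2.5, -0.6, 12.4]
eef_pos: [567.4, -209.2, 41.7]
contact_force: [-2.3, -1.3, 13.3]
```

```bash
python3 -m crank '[[0,0,0.0002,0,0,0,1],[0,0,0.0002,0,0,0,1]]' | grep -E "eef|contact"
python3 -m crank '[[0,0,0.0002,0,0,0,1],[0,0,0.0002,0,0,0,1]]' | grep -E "eef|contact"
```

```text
eef_pos: [567.4, -209.2, 41.6]
contact_force: [-3.1, -1.1, 14.6]
eef_pos: [567.4, -209.2, 41.5]
contact_force: [-2.8, -0.6, 15.9]
```

```bash
python3 -m crank '[[0,0,0.0002,0,0,0,1],[0,0,0.0002,0,0,0,1]]' | grep -E "eef|contact"
python3 -m crank '[[0,0,0.0002,0,0,0,1],[0,0,0.0002,0,0,0,1]]' | grep -E "eef|contact"
```

```text
eef_pos: [567.4, -209.2, 41.4]
contact_force: [-2.9, -0.1, 16.3]
eef_pos: [567.4, -209.2, 41.2]
contact_force: [-2.8, -0.4, 16.8]
```

```bash
python3 -m crank '[[0,0,0.0002,0,0,0,1],[0,0,0.0002,0,0,0,1]]' | grep -E "eef|contact"
python3 -m crank '[[0,0,0.0001,0,0,0,1],[0,0,0.0001,0,0,0,1]]' | grep -E "eef|contact"
```

```text
eef_pos: [567.4, -209.2, 41.1]
contact_force: [-3.4, -0.4, 17.0]
eef_pos: [567.4, -209.3, 41.1]
contact_force: [-3.7, -0.4, 18.6]
```

```bash
python3 -m crank '[[0,0,0.0002,0,0,0,1],[0,0,0.0002,0,0,0,1]]' | grep -E "eef|contact"
python3 -m crank '[[0,0,0.0001,0,0,0,1],[0,0,0.0001,0,0,0,1]]' | grep -E "eef|contact"
```

```text
eef_pos: [567.5, -209.2, 41.0]
contact_force: [-4.2, 0.2, 18.8]
eef_pos: [567.4, -209.2, 40.9]
contact_force: [-4.3, -0.7, 19.0]
```

B's click wasn't distinct, so I'm doing C next and will recheck B with the board level.

```bash
python3 -m crank '[[0,0,-0.02,0,0,0,1],[0,0,-0.06,0,0,0,1],[-0.032,-0.0175,-0.06,0,0,0,1],[-0.064,-0.035,-0.06,0,0,0,1],[-0.064,-0.035,-0.03,0,0,0,1]]' | grep -E "eef|contact"
python3 -m crank '[[0,0,0.01,0,0,0,1],[0,0,0.014,0,0,0,1],[0,0,0.016,0,0,0,1],[0,0,0.017,0,0,0,1],[0,0,0.018,0,0,0,1]]' | grep -E "eef|contact"
python3 - <<'E'
from rig import r
s=r.sense(); print(s["clock"],s["eef_pos"],s["tcp_rot"],s["contact_force"])
E
```

```text
eef_pos: [498.9, -175.4, 71.4]
contact_force: [0.9, -0.0, -0.7]
eef_pos: [502.3, -177.1, 51.7]
contact_force: [-0.0, 0.0, -0.0]
26.45 [ 502.25705859 -177.07141485   51.70304317] [ 3.14132942e+00 -7.17353227e-04  4.32260217e-02] [-0.0297886   0.00569946 -0.04246177]
```

```bash
python3 -m crank '[[0,0,0.001,0,0,0,1],[0,0,0.001,0,0,0,1]]' | grep -E "eef|contact"
python3 -m crank '[[0,0,0.001,0,0,0,1],[0,0,0.001,0,0,0,1]]' | grep -E "eef|contact"
python3 -m crank '[[0,0,0.001,0,0,0,1],[0,0,0.001,0,0,0,1]]' | grep -E "eef|contact"
python3 -m crank '[[0,0,0.0005,0,0,0,1],[0,0,0.001,0,0,0,1]]' | grep -E "eef|contact"
python3 -m crank '[[0,0,0.0005,0,0,0,1],[0,0,0.0005,0,0,0,1]]' | grep -E "eef|contact"
```

```text
eef_pos: [501.8, -176.9, 50.5]
contact_force: [-0.1, 0.9, 0.7]
eef_pos: [501.6, -176.8, 49.4]
contact_force: [-0.2, -1.0, 0.9]
eef_pos: [501.5, -176.8, 48.3]
contact_force: [0.2, 0.2, 0.0]
eef_pos: [501.6, -176.8, 47.4]
contact_force: [-1.6, -0.4, 3.9]
eef_pos: [501.6, -176.9, 47.1]
contact_force: [-1.6, 0.6, 5.6]
```

```bash
python3 -m crank '[[0,0,0.0005,0,0,0,1],[0,0,0.0005,0,0,0,1]]' | grep -E "eef|contact"
python3 -m crank '[[0,0,0.0005,0,0,0,1],[0,0,0.0005,0,0,0,1]]' | grep -E "eef|contact"
```

```text
eef_pos: [501.6, -176.9, 46.7]
contact_force: [-1.6, 1.2, 6.6]
eef_pos: [501.5, -176.8, 46.2]
contact_force: [-2.3, 0.3, 7.6]
```

```bash
python3 -m crank '[[0,0,0.0005,0,0,0,1],[0,0,0.0005,0,0,0,1]]' | grep -E "eef|contact"
python3 -m crank '[[0,0,0.0005,0,0,0,1],[0,0,0.0005,0,0,0,1]]' | grep -E "eef|contact"
python3 -m crank '[[0,0,0.0005,0,0,0,1],[0,0,0.0005,0,0,0,1]]' | grep -E "eef|contact"
```

```text
eef_pos: [501.5, -176.8, 45.8]
contact_force: [-2.4, 0.5, 7.4]
eef_pos: [501.5, -176.9, 45.3]
contact_force: [-2.4, 0.3, 8.8]
eef_pos: [501.5, -176.9, 44.9]
contact_force: [-2.3, 0.2, 7.8]
```

```bash
python3 -m crank '[[0,0,0.0004,0,0,0,1],[0,0,0.0004,0,0,0,1]]' | grep -E "eef|contact"
python3 -m crank '[[0,0,0.0004,0,0,0,1],[0,0,0.0004,0,0,0,1]]' | grep -E "eef|contact"
```

```text
eef_pos: [501.5, -176.9, 44.5]
contact_force: [-3.0, -0.4, 10.4]
eef_pos: [501.5, -176.9, 44.2]
contact_force: [-3.6, -0.6, 11.3]
```

```bash
python3 -m crank '[[0,0,0.0004,0,0,0,1],[0,0,0.0004,0,0,0,1]]' | grep -E "eef|contact"
python3 -m crank '[[0,0,0.0003,0,0,0,1],[0,0,0.0003,0,0,0,1]]' | grep -E "eef|contact"
```

```text
eef_pos: [501.5, -176.9, 43.8]
contact_force: [-3.2, -0.0, 12.7]
eef_pos: [501.6, -176.9, 43.4]
contact_force: [0.3, 0.1, -0.9]
```

```bash
python3 -m crank '[[0,0,0.0003,0,0,0,1],[0,0,0.0003,0,0,0,1]]' | grep -E "eef|contact"
python3 -m crank '[[0,0,0.0003,0,0,0,1],[0,0,0.0003,0,0,0,1]]' | grep -E "eef|contact"
```

```text
eef_pos: [501.6, -176.8, 42.4]
contact_force: [0.1, -0.2, -0.1]
eef_pos: [501.5, -176.7, 42.1]
contact_force: [1.0, -0.5, 0.3]
```

C gave way into its hole. Pressing on to its washer.

```bash
python3 -m crank '[[0,0,0.0003,0,0,0,1],[0,0,0.0003,0,0,0,1]]' | grep -E "eef|contact"
python3 -m crank '[[0,0,0.0003,0,0,0,1],[0,0,0.0003,0,0,0,1]]' | grep -E "eef|contact"
python3 -m crank '[[0,0,0.0003,0,0,0,1],[0,0,0.0003,0,0,0,1]]' | grep -E "eef|contact"
```

```text
eef_pos: [501.6, -176.8, 41.9]
contact_force: [-0.4, -0.3, -0.3]
eef_pos: [501.6, -176.8, 41.7]
contact_force: [-0.4, -0.3, 1.5]
eef_pos: [501.6, -176.8, 41.5]
contact_force: [-1.3, 0.6, 3.8]
```

```bash
python3 -m crank '[[0,0,0.0003,0,0,0,1],[0,0,0.0003,0,0,0,1]]' | grep -E "eef|contact"
python3 -m crank '[[0,0,0.0002,0,0,0,1],[0,0,0.0002,0,0,0,1]]' | grep -E "eef|contact"
```

```text
eef_pos: [501.6, -176.8, 41.3]
contact_force: [-1.7, 0.3, 6.8]
eef_pos: [501.6, -176.8, 41.2]
contact_force: [-2.4, 0.3, 7.8]
```

```bash
python3 -m crank '[[0,0,0.0002,0,0,0,1],[0,0,0.0002,0,0,0,1]]' | grep -E "eef|contact"
python3 -m crank '[[0,0,0.0002,0,0,0,1],[0,0,0.0002,0,0,0,1]]' | grep -E "eef|contact"
python3 -m crank '[[0,0,0.0002,0,0,0,1],[0,0,0.0002,0,0,0,1]]' | grep -E "eef|contact"
```

```text
eef_pos: [501.6, -176.8, 41.1]
contact_force: [-1.9, 0.1, 8.4]
eef_pos: [501.6, -176.8, 40.9]
contact_force: [-2.2, 0.9, 10.5]
eef_pos: [501.6, -176.8, 40.8]
contact_force: [-2.6, 0.6, 11.0]
```

```bash
python3 -m crank '[[0,0,0.0002,0,0,0,1],[0,0,0.0002,0,0,0,1]]' | grep -E "eef|contact"
python3 -m crank '[[0,0,0.0002,0,0,0,1],[0,0,0.0002,0,0,0,1]]' | grep -E "eef|contact"
```

```text
eef_pos: [501.6, -176.8, 40.7]
contact_force: [-3.4, 1.0, 11.3]
eef_pos: [501.6, -176.8, 40.5]
contact_force: [-3.1, 1.6, 12.6]
```

```bash
python3 -m crank '[[0,0,0.0002,0,0,0,1],[0,0,0.0002,0,0,0,1]]' | grep -E "eef|contact"
python3 -m crank '[[0,0,0.0002,0,0,0,1],[0,0,0.0002,0,0,0,1]]' | grep -E "eef|contact"
```

```text
eef_pos: [501.7, -176.8, 40.4]
contact_force: [-3.0, 1.7, 12.3]
eef_pos: [501.6, -176.8, 40.2]
contact_force: [-4.4, 0.7, 15.2]
```

```bash
python3 -m crank '[[0,0,0.0002,0,0,0,1],[0,0,0.0002,0,0,0,1]]' | grep -E "eef|contact"
python3 -m crank '[[0,0,0.0002,0,0,0,1],[0,0,0.0002,0,0,0,1]]' | grep -E "eef|contact"
```

```text
eef_pos: [501.6, -176.8, 40.1]
contact_force: [-4.8, 1.7, 15.2]
eef_pos: [501.6, -176.9, 40.0]
contact_force: [-5.1, 2.4, 16.0]
```

```bash
python3 -m crank '[[0,0,0.0002,0,0,0,1],[0,0,0.0002,0,0,0,1]]' | grep -E "eef|contact"
python3 -m crank '[[0,0,0.0002,0,0,0,1],[0,0,0.0002,0,0,0,1]]' | grep -E "eef|contact"
```

```text
eef_pos: [501.6, -176.8, 39.9]
contact_force: [-4.8, 1.9, 18.6]
eef_pos: [501.7, -176.9, 39.8]
contact_force: [-5.5, 2.4, 19.9]
```

```bash
python3 -m crank '[[0,0,0.0002,0,0,0,1],[0,0,0.0002,0,0,0,1]]' | grep -E "eef|contact"
```

```text
eef_pos: [501.7, -176.9, 39.7]
contact_force: [-6.0, 1.1, 21.1]
```

C looks seated, with stiff rise at 21 N. Lifting to check all three posts numerically: a sprung-out barb covers green 5 to 7.5 mm from the stem in y.

```bash
python3 -m crank '[[0,0,-0.02,0,0,0,1],[-0.02,0,-0.06,0,0,0,1],[-0.05,0,-0.07,0,0,0,1],[-0.075,0,-0.075,0,0,0,1],[-0.075,0,-0.075,0,0,0,1]]' | grep -E "eef|contact"
python3 -m crank '[[0,0,0,0,0,0,1],[0,0,0,0,0,0,1]]' | grep -E "clock|eef|contact"
cat > chk.py <<'E'
from h import *; from rig import cams,r
f=cams.grab_frame("wrist"); s=r.sense(); im=f["image"].astype(int); np.save("w8.npy",f,allow_pickle=True)
g=(im[...,1]>im[...,0]*1.2)&(im[...,1]>im[...,2]*1.08)
y=.0433; c=np.array([533.9,-175.4]); Rm=np.array([[np.cos(y),-np.sin(y)],[np.sin(y),np.cos(y)]])
for n,m in dict(A=(50,35),B=(50,-35),C=(-50,0)).items():
    print(n, np.round(proj(f,(*(c+Rm@m),22.5),True)))
    for dx in np.arange(7,-8,-1):   # rows: board x ; cols: board +y (left) to -y
        row=''
        for dy in np.arange(12,-12.5,-1):
            u,v=proj(f,(*(c+Rm@(np.array(m)+[dx,dy])),22.5),True); u,v=int(round(u)),int(round(v))
            row+= '.' if g[v,u] else '%x'%(im[v,u].sum()//48)
        print(row)
E
python3 chk.py
```

```text
eef_pos: [423.8, -179.7, 113.9]
contact_force: [-0.7, 0.6, -0.8]
clock: 33.75
eef_pos: [427.6, -180.3, 113.4]
contact_force: [1.1, -0.4, -0.2]
A [261.  -1.]
1111111111111111111111111
1111111111111111111111111
1111111111111111111111111
1111111111111111111111111
1111111111111111111111111
1111111111111111111111111
1111111111111111111111111
.....55543311111111111111
.....555433333355555.....
.....554322222455555.....
......4.322222233555.....
..........22222223.......
..........22.............
.........................
.........................
B [383.  -1.]
1111111111111111111111111
1111111111111111111111111
1111111111111111111111111
1111111111111111111111111
1111111111111111111111111
1111111111111111111111111
1111111111111111111111111
11111111111111134555.....
.....555433333333555.....
.....554433223233455.....
......54422222222445.....
.........22222211........
..........222............
.........................
.........................
C [322. 166.]
.........................
.........................
.........................
.........................
.........3223222.........
.........2233332.........
.........23333333........
.....555444555445556.....
.....555545666555555.....
.....555546787655555.....
.....555548999855556.....
......5554789975555......
.........556765..........
..........4565...........
.........................
```

All three posts show a band about 15 mm wide, with both barbs spread out over the board, so A, B and C are all clicked. The robot is clear, so I'm handing in.

```bash
python3 -c "
from rig import sign_off; print(sign_off())"
```

```text
the job is handed in; nothing more can be done
None
```

The board is on all three posts with its connector at the cut-out end. The last camera check showed every barb sprung out over it, and I handed the job in with the arm clear; no verdict came back. My highest press reading was 21 N, and B's and C's final clicks were confirmed by that camera check rather than felt distinctly.

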